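# Pop the battery hatch of the power pack

### The job

Open the battery hatch, the wide one of the two black hatches on the grey power pack: with the fingertips press its ridged free edge once, down as far as it goes, and let it pop up by itself. Take the hand right off it, wait at least two seconds to see that it stays open, and finish clear of it. Do not push the risen hatch shut again, leave the narrow fuse door shut, and do not lift, tip or shove the pack or disturb the things beside it.

Things in the scene. Friction and masses are not known exactly. Their poses are not given: they have to be found in the camera images.
- power_pack: grey plastic power pack, a flat box 150 (x) x 180 (y) x 60 (z) mm, about 0.9 kg, loose on rubber feet. Origin: centre of its underside, z up. Its front (-x, with two sockets and a rocker) faces roughly to the robot. On top: wide black battery hatch on the +y (left) half, narrow black fuse door on the -y half, both hinged at the far (+x) edge, free edges to the front
- battery_hatch (a joint): angle of the battery hatch, rad: 0 = latched shut, negative = pressed in (stop -0.14), positive = risen (stop 1.0). Push-push latch: pressed beyond about -0.1 (6 mm at the pad; 2 to 4 N if slow, hard stop at 8 mm) it is released; as the finger lifts, its spring raises it to the stop within 2 s; pressed down again from open it would latch shut
- battery_hatch_pad (a point): press point on the top face of the battery hatch (86 mm wide in y, 78 mm long in x, 14 mm thick): middle of the ridges by its free edge, 60 mm to the front of the hinge line, 21 mm from the free edge; 68 mm above the bench when shut, 8 mm above the case. Moves with the hatch; axes as the pack's while shut
- battery_hatch_hinge (a point): middle of the battery hatch's hinge line, which runs along the pack's y axis 60 mm above the bench
- fuse_door (a joint): angle of the fuse door, same sense and the same kind of latch as the battery hatch, 0 = shut. It is to stay shut
- fuse_door_pad (a point): middle of the ridges on the narrow fuse door (34 mm wide in y, 78 mm long in x), 68 mm above the bench and 88 mm to the -y side of the battery hatch's press point
- brass_weight: brass weight with a round knob, 35 mm wide and 44 mm tall, standing to the left of the pack. Origin: centre of its underside
- cork_block: brown cork sanding block, 51 x 86 x 29 mm, lying to the right of the pack. Origin: centre of its underside
- wax_cake: round yellow cake of wax, 71 mm wide and 35 mm tall, behind the pack. Origin: centre of its underside
- battery_hatch_catch (a joint): latch slider hidden inside the pack, nothing to operate, m: 0 while the hatch is latched, up to +0.01 while it is pressed in, about -0.01 once the hatch has risen past 0.25 rad; it tells whether the latch has been tripped

How it is judged (in metres and radians):
On the way, in this order (a step that is already met when the one before it is completed fails the run):
1. the battery hatch is pressed in with the fingers, down to its latch's release (value of joint battery_hatch below -0.07 rad and contact force between the fingers and battery_hatch above 0.5 N), for 0.02 s.
2. it has popped up and stays open untouched for 2 s (value of joint battery_hatch above 0.85 rad and contact force between each of the arm, the fingers and battery_hatch below 0.05 N), for 2 s.
At the end, for the whole second after the job is handed in: The battery hatch stands open (beyond 0.85 of its 1.0 rad) with nothing touching it, the fuse door is shut (within 0.05 rad), the pack stands level within 20 mm of where it was, and the weight, the cork block and the wax are within 20 mm of where they were (value of joint battery_hatch above 0.85 rad and value of joint fuse_door between -0.05 and 0.05 rad and distance of each of power_pack, brass_weight, cork_block, wax_cake from where it was at the start of the episode below 0.02 m and angle between power_pack's own z axis and vertical below 0.05 rad and linear speed of power_pack below 0.02 m/s).
It fails at once if the hatch is pushed shut again after it has risen (value of joint battery_hatch below 0.1 rad and value of joint battery_hatch_catch below -0.006 m).
It fails at once if the fuse door is pressed in or opened (value of joint fuse_door below -0.07 rad or value of joint fuse_door above 0.07 rad).
It fails at once if the pack is lifted, tipped or shoved (height (world z) of power_pack above 0.01 m or angle between power_pack's own z axis and vertical above 0.1 rad or distance of power_pack from where it was at the start of the episode above 0.02 m).
It fails at once if a thing beside the pack is disturbed (distance of any of brass_weight, cork_block, wax_cake from where it was at the start of the episode above 0.02 m).
It also fails if it takes over 40 s, if anything falls off the work surface, if the arm or the gripper's body presses on something with over 40 N, if the wrist force passes 120 N, or if a joint passes its speed limit or range.

### The arm

A 7-joint arm with a two-finger parallel gripper is mounted at the origin on a cart in front of the work surface, level with it; the furniture and walls round the work are solid. World frame = base frame: x ahead of the robot, y to its left, z up, the work surface at z = 0. Lengths are in mm, angles in rad, forces in N, time in s.
With the tool pointing down it reaches from about 425 to 875 mm from the base axis. Payload 4.7 kg.
Tool frame: the origin (TCP) lies between the finger pads; the fingertips stand 17 mm ahead of it and the grasp point (between the pads) lies 2 mm behind it; z points along the fingers, y is the line along which they close (so a half turn about z gives the same grasp; the last joint's range is limited). The gripper opens to 85 mm and grips with 20 to 120 N. Pads are 22 mm wide; open, the fingers measure 114 mm over their backs; the gripper's body (76 mm by 85 mm) begins 54 mm behind the grasp point. The pads swing forward as they close: fully open they stand 13 mm farther back than shut.
Start: joints at [-1.145, 0.321, -0.07, 1.45, 0.023, 1.371, -0.057], TCP at [260.198, 595.671, 209.649] pointing down, gripper open.
Joint ranges: [-2.86, 2.86], [-0.3, 2.09], [-1.38, 1.24], [0.06, 2.45], [-1.56, 4.7], [0.09, 2.05], [-2.69, 2.69]. Speed limits (rad/s): [2.57, 2.57, 3.14, 3.14, 3.14, 3.14, 3.14].

### API

Orientations are given as a rotation vector (axis times angle).
In Python, from rig import status, read_camera, camera_info, workorder gives the robot as it stands.
- The arm moves only by the shell command python3 -m pendant 'ROWS' [OPENING]. ROWS is JSON, a list of rows, each a list of 6 numbers: the shift along the tool's x, y, z in m, then the turn, a rotation vector about the tool's x, y, z in rad. In form: [[tx, ty, tz, rx, ry, rz], ...]. A call has 1 to 12 rows; each row is the pose to reach, as a shift and turn from the pose commanded when the call began, along the tool's axes at that moment; what a row does not reach only later rows make up. A row lasts 1/10 s, in which the tool goes at most 50 mm and 8.59 degrees, less where a joint would pass 70% of its speed; a pose out of reach is approached as far as the arm can. A call with a gripper value outside its range is refused whole. OPENING is the finger opening in m, from 0 to 0.0854, set as the call begins (- or left out, the last holds). The fingers move at their own pace and stop on an object; the grip force is fixed at half the most. Time passes only in rows, so rows that repeat a pose let the fingers close. It gives the time, the measured TCP pose, the force, the opening and the grip force at its end, in the units of the state.
- status.read_state(): the state, without advancing time (a new reading comes with each control period).
- read_camera(name): name is "side" or "top" or "wrist"; returns the picture (420x560x3 uint8, red, green, blue); there is no depth.
- camera_info(name): a dict with "fx", "fy", "cx", "cy" (pixels), "origin" and "rotation" of the camera in the world. Camera axes: x right, y up, looking along -z (the intrinsics and any distortion apply to the point x, -y, -z); pixel columns grow to the right and rows downward; lengths in mm; the calibration is good to about 2 mm. A picture is of the moment at which its call begins: read the wrist's pose just before it. camera_info takes no time and is no camera call; for the wrist camera it gives the pose at the moment of the call.
- workorder.job_done(): hands the job in; it is judged then, once.
The state is a dict: "time_s": time; "joint_positions": joint angles; "qvel": joint speeds; "tau": joint torques, N m; "eef_pos": TCP position; "ee_rot": TCP orientation; "ft_force": force on the tool from outside, world axes, zero at the start; "moment": the same for the moment, N m; "width": finger opening in mm; "grip_force": force on a finger pad.
Only numpy, scipy, OpenCV 4.12 (cv2) and the standard library are available. Lean on these libraries where they do the work, as an engineer would, in place of code of your own. Each camera call takes 0.05 s, during which the arm holds its last target. There are 200 camera calls.

## Working session

There is one attempt and no reset: what is moved stays moved. The work goes in short steps, Python scripts to look and compute and a shell command to move; the robot and the scene stay as the last step left them, time stands still between calls to the robot, and variables do not carry over. Pictures are saved under pics/ and viewed, at most 10 in all, crops included, and the job is handed in when it is done.

```bash
mkdir -p pics
python3 - <<'E'
from rig import status, read_camera, camera_info
import cv2
s=status.read_state();print({k:s[k] for k in('time_s','eef_pos','ee_rot','ft_force','width')})
for n in('top','side'):
    cv2.imwrite(f'pics/{n}0.png',read_camera(n)[:,:,::-1]);print(n,camera_info(n))
E
```

```text
{'time_s': 0.0, 'eef_pos': array([260.00616852, 595.106334  , 208.51132516]), 'ee_rot': array([-6.42280271e-01, -3.07491699e+00,  2.95684446e-03]), 'ft_force': array([ 0.24087359,  0.17085785, -0.5183898 ]), 'width': 85.62369750666079}
top {'fx': 543.8081328840815, 'fy': 543.8081328840815, 'cx': 273.2942950506296, 'cy': 211.4650948922797, 'origin': array([ 405.43177337, -323.80032426,  976.17063895]), 'rotation': array([ 0.10723998, -0.17076064, -1.54725108])}
side {'fx': 530.4396866019027, 'fy': 530.4396866019027, 'cx': 274.03078145717257, 'cy': 211.66849389143744, 'origin': array([112.33769391, 306.57648854, 515.56749978]), 'rotation': array([ 0.42279045, -1.29536849, -2.26021911])}
```

View pics/top0.png

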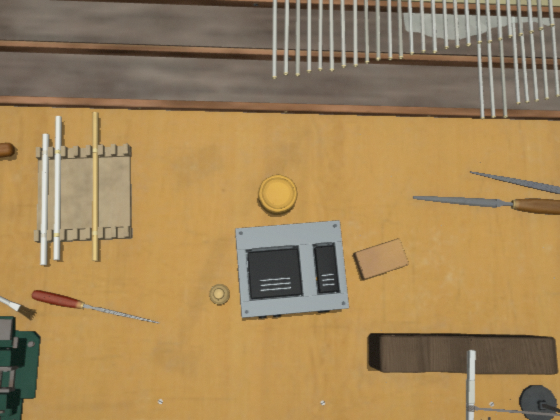

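View pics/side0.png

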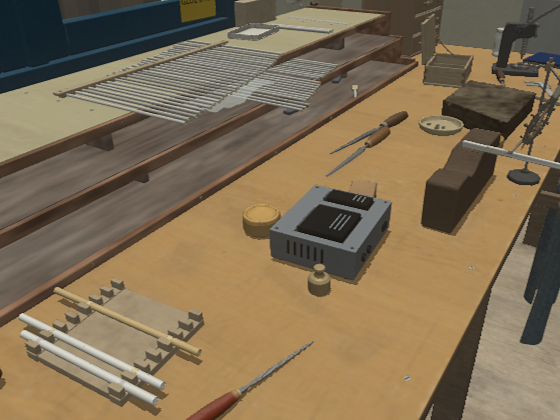

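The top view shows the pack with the wide hatch at about cols 247–302, rows 246–299. Its ridges are near (275,283), the fuse door is near (327,268) and the weight is at (219,293). In the side view the ridges are near (342,222). Next I'll measure these with masks and rays.

```bash
cat > h.py <<'E'
import numpy as np, cv2
from rig import status, read_camera, camera_info
from scipy.spatial.transform import Rotation as R
def ray(ci,u,v):
    d=R.from_rotvec(ci['rotation']).as_matrix()@np.array([(u-ci['cx'])/ci['fx'],-(v-ci['cy'])/ci['fy'],-1])
    return np.array(ci['origin']),d
def onz(ci,u,v,z):
    o,d=ray(ci,u,v); return o+d*(z-o[2])/d[2]
def cross(c1,p1,c2,p2):
    o1,d1=ray(c1,*p1);o2,d2=ray(c2,*p2)
    t=np.linalg.lstsq(np.c_[d1,-d2],o2-o1,rcond=None)[0]
    a,b=o1+t[0]*d1,o2+t[1]*d2
    return (a+b)/2,np.linalg.norm(a-b)
E
python3 - <<'E'
from h import *
ct=camera_info('top');cs=camera_info('side')
def ridges(f,x0,x1,y0,y1,name):
    g=cv2.cvtColor(cv2.imread(f),cv2.COLOR_BGR2GRAY)
    m=np.zeros_like(g);m[y0:y1,x0:x1]=(g[y0:y1,x0:x1]>95)*255
    n,l,st,c=cv2.connectedComponentsWithStats(m)
    for i in range(1,n):
        if st[i,4]>4: print(name,st[i],c[i].round(1))
ridges('pics/top0.png',252,298,255,296,'top')
ridges('pics/top0.png',318,337,250,290,'fuse')
ridges('pics/side0.png',325,358,208,238,'side')
# pack top corners, black hatch contour in top
im=cv2.imread('pics/top0.png');hsv=cv2.cvtColor(im,cv2.COLOR_BGR2HSV)
m=np.zeros(im.shape[:2],np.uint8);m[215:322,230:352]=((hsv[...,1]<70)&(hsv[...,2]>100))[215:322,230:352]*255
c=max(cv2.findContours(m,0,2)[0],key=cv2.contourArea)
r=cv2.minAreaRect(c);b=cv2.boxPoints(r);print(b.round(1))
P=np.array([onz(ct,*p,60) for p in b]);print(P.round(0),np.linalg.norm(np.diff(P,axis=0),axis=1),'centre',P.mean(0))
for n,p,z in(('weight',(219,293),40),('cork',(382,257),29),('wax',(278,193),35)):print(n,onz(ct,*p,z).round())
print(onz(ct,275,283,68))
E
```

```text
top [260 277  30   4  42] [274.2 278.9]
top [261 282  30   4  51] [275.5 283.6]
top [260 287  31   4  52] [275.3 288.5]
fuse [336 250   1  10  10] [336.  254.5]
fuse [322 274  12   2  17] [327.1 274.4]
fuse [322 279  12   2  18] [326.8 279.4]
fuse [323 283  12   3  18] [328.1 284.1]
side [340 208  18   5  46] [350.7 209.1]
side [329 214  13  14  25] [335.  220.4]
side [334 215  12  14  24] [339.4 221.6]
side [338 216  13  14  25] [344.2 222.4]
side [348 225  10  13  74] [353.9 233. ]
[[233.8 228.2]
 [341.2 219.2]
 [348.6 308.5]
 [241.2 317.5]]
[[ 540. -293.   60.]
 [ 559. -477.   60.]
 [ 408. -488.   60.]
 [ 391. -309.   60.]] [184.6779969  151.28438482 179.50570888] centre [ 474.68193036 -391.86215152   60.        ]
weight [ 431. -271.   40.]
cork [ 499. -554.   29.]
wax [ 608. -369.   35.]
[ 448.25874283 -364.15921459   68.        ]
```

Checks: the pack top measures about 184/180 × 151 mm and the pad is near (448, -364, 68), 577 mm from the base, so it's in reach. I'll raise the tool, close the fingers and look for obstacles on the way.

```bash
python3 -m pendant '[[0,0,-0.04,0,0,0],[0,0,-0.08,0,0,0],[0,0,-0.1,0,0,0]]' 0.0
python3 - <<'E'
from h import *
ct=camera_info('top');cs=camera_info('side')
print('pad',cross(ct,(275.0,283.6),cs,(339.5,221.5)))
p=onz(ct,275,283.6,68);f=onz(ct,327.3,279.4,68);print(p,f,np.linalg.norm(p-f),np.arctan2(*(p-f)[:2]))
s=status.read_state();print(s['eef_pos'],s['ee_rot'])
cv2.imwrite('pics/w1.png',read_camera('wrist')[:,:,::-1])
# arc waypoints in current tool axes
T=R.from_rotvec(s['ee_rot']).as_matrix();e=s['eef_pos']
g=[p[0],p[1],e[2]]
a0=np.arctan2(e[1],e[0]);a1=np.arctan2(g[1],g[0]);r0=np.hypot(*e[:2]);r1=np.hypot(*g[:2])
n=24
for i in range(1,n+1):
    k=i/n;a=a0+k*(a1-a0);r=r0+k*(r1-r0)
    print(i,(T.T@(np.array([r*np.cos(a),r*np.sin(a),e[2]])-e)/1000).round(3),round(a0-a,3))
E
```

```text
time_s: 0.4
eef_pos: [260.5, 596.5, 313.1]
ee_rot: [0.642, 3.075, 0.006]
ft_force: [-0.7, 0.3, 0.5]
width: 44.3
grip_force: 0.0
pad (array([ 447.61085769, -364.16467234,   65.67605972]), np.float64(0.5168806306904995))
[ 447.27094492 -364.17363333   68.        ] [ 455.71044901 -451.37635063   68.        ] 87.61015427514519 -0.09647981307378224
[260.49031783 596.45071027 313.14442837] [0.64214958 3.07451277 0.00624626]
1 [-0.05  -0.005 -0.   ] 0.077
2 [-0.099 -0.014 -0.   ] 0.154
3 [-0.146 -0.026 -0.   ] 0.23
4 [-0.193 -0.042 -0.   ] 0.307
5 [-0.238 -0.062 -0.   ] 0.384
6 [-0.281 -0.084 -0.   ] 0.461
7 [-0.322 -0.11  -0.   ] 0.537
8 [-0.361 -0.139 -0.001] 0.614
9 [-0.397 -0.171 -0.001] 0.691
10 [-0.431 -0.205 -0.001] 0.768
11 [-0.461 -0.241 -0.001] 0.844
12 [-0.489 -0.28  -0.001] 0.921
13 [-0.513 -0.32  -0.001] 0.998
14 [-0.534 -0.362 -0.002] 1.075
15 [-0.552 -0.405 -0.002] 1.151
16 [-0.567 -0.449 -0.002] 1.228
17 [-0.577 -0.494 -0.002] 1.305
18 [-0.585 -0.539 -0.002] 1.382
19 [-0.589 -0.584 -0.002] 1.459
20 [-0.589 -0.63  -0.003] 1.535
21 [-0.586 -0.675 -0.003] 1.612
22 [-0.579 -0.719 -0.003] 1.689
23 [-0.569 -0.763 -0.003] 1.766
24 [-0.556 -0.806 -0.003] 1.842
```

View pics/w1.png

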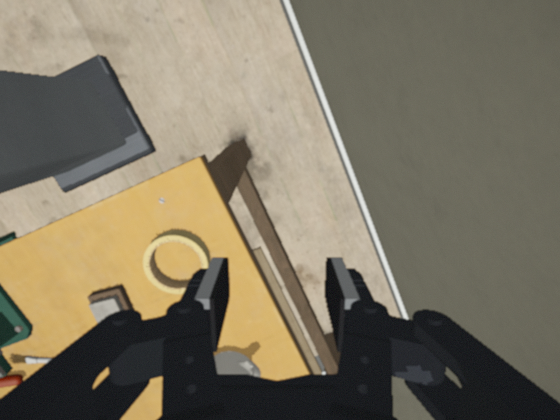

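The wrist view shows a green machine at the far left, (0–30, 240–370). The bench along the arc is otherwise low clutter, so I'll swing round at z≈310.

```bash
python3 -m pendant '[[-0.048,-0.005,0,0,0,0.075],[-0.097,-0.014,0,0,0,0.15],[-0.144,-0.026,0,0,0,0.225],[-0.19,-0.042,0,0,0,0.3],[-0.235,-0.06,0,0,0,0.38],[-0.278,-0.083,0,0,0,0.455],[-0.32,-0.109,0,0,0,0.53],[-0.36,-0.138,0,0,0,0.61],[-0.396,-0.17,0,0,0,0.69],[-0.43,-0.204,0,0,0,0.765],[-0.461,-0.241,0,0,0,0.844],[-0.489,-0.28,0,0,0,0.92]]'
python3 - <<'E'
from h import *
s=status.read_state();p=np.array([447.3,-364.2])
T=R.from_rotvec(s['ee_rot']).as_matrix();e=s['eef_pos']
a0=np.arctan2(e[1],e[0]);a1=np.arctan2(p[1],p[0]);r0=np.hypot(*e[:2]);r1=np.hypot(*p)
n=13
for i in range(1,n+1):
    k=i/n;a=a0+k*(a1-a0);r=r0+k*(r1-r0)
    print(i,(T.T@(np.array([r*np.cos(a),r*np.sin(a),300-2*i])-e)/1000).round(3),round(a0-a,3))
E
```

```text
time_s: 1.65
eef_pos: [596.5, 141.3, 308.7]
ee_rot: [-1.945, -2.467, 0.002]
ft_force: [-0.1, 0.5, 1.1]
width: -0.1
grip_force: 0.0
1 [-0.043 -0.004  0.011] 0.07
2 [-0.085 -0.012  0.013] 0.141
3 [-0.127 -0.022  0.015] 0.211
4 [-0.167 -0.035  0.017] 0.282
5 [-0.207 -0.051  0.019] 0.352
6 [-0.244 -0.07   0.021] 0.423
7 [-0.281 -0.091  0.023] 0.493
8 [-0.315 -0.115  0.025] 0.564
9 [-0.348 -0.14   0.027] 0.634
10 [-0.378 -0.168  0.029] 0.705
11 [-0.407 -0.198  0.031] 0.775
12 [-0.433 -0.23   0.033] 0.845
13 [-0.457 -0.263  0.035] 0.916
```

```bash
python3 -m pendant '[[-0.043,-0.004,0.01,0,0,0.07],[-0.085,-0.012,0.013,0,0,0.14],[-0.127,-0.022,0.015,0,0,0.21],[-0.167,-0.035,0.017,0,0,0.28],[-0.207,-0.051,0.02,0,0,0.35],[-0.244,-0.07,0.02,0,0,0.42],[-0.281,-0.091,0.023,0,0,0.49],[-0.315,-0.115,0.025,0,0,0.56],[-0.348,-0.14,0.027,0,0,0.63],[-0.378,-0.168,0.03,0,0,0.7],[-0.407,-0.198,0.031,0,0,0.775],[-0.433,-0.23,0.035,0,0,0.845]]'
python3 -m pendant '[[-0.015,-0.02,0,0,0,0.035],[-0.015,-0.02,0,0,0,0.035],[-0.015,-0.02,0,0,0,0.035]]'
python3 - <<'E'
from h import *
s=status.read_state();p=np.array([447.3,-364.2,68])
T=R.from_rotvec(s['ee_rot']).as_matrix();e=s['eef_pos'];print(e,T.round(3))
print('pad in tool',T.T@(p-e))
cv2.imwrite('pics/w2.png',read_camera('wrist')[:,:,::-1]);c=camera_info('wrist')
Rw=R.from_rotvec(c['rotation']).as_matrix();q=Rw.T@(p-c['origin']);print('pred px',c['cx']+c['fx']*q[0]/-q[2],c['cy']-c['fy']*q[1]/-q[2])
E
```

```text
time_s: 2.85
eef_pos: [474.2, -333.2, 274.1]
ee_rot: [-2.785, -1.453, 0.0]
ft_force: [-0.6, -0.1, 0.4]
width: -0.1
grip_force: 0.0
time_s: 3.15
eef_pos: [450.4, -332.3, 274.4]
ee_rot: [-2.807, -1.409, -0.002]
ft_force: [0.4, -0.1, -0.2]
width: 0.1
grip_force: 0.0
[ 450.37671304 -332.27883927  274.36605509] [[ 0.598  0.802  0.001]
 [ 0.802 -0.598  0.001]
 [ 0.001 -0.    -1.   ]]
pad in tool [-27.71844059  16.62951804 206.32625267]
pred px 291.17695523954023 200.5717863154048
```

View pics/w2.png

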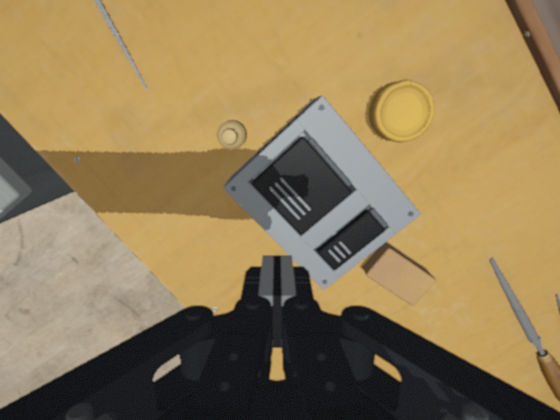

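The wrist view shows the ridge centre at about (290,198), against a predicted (291,201), so the estimate is confirmed within about 2 mm. I'll go down to a hover above the pad.

```bash
python3 -m pendant '[[-0.028,0.017,0.03,0,0,0],[-0.028,0.017,0.075,0,0,0],[-0.028,0.017,0.12,0,0,0],[-0.028,0.017,0.155,0,0,0],[-0.028,0.017,0.17,0,0,0],[-0.028,0.017,0.17,0,0,0],[-0.028,0.017,0.17,0,0,0]]'
python3 - <<'E'
from h import *
s=status.read_state();p=np.array([447.3,-364.2,68])
T=R.from_rotvec(s['ee_rot']).as_matrix();e=s['eef_pos']
print('pad in tool, less tip',T.T@(p-e)-[0,0,17],s['ft_force'])
im=np.ascontiguousarray(read_camera('side')[140:300,240:440,::-1]);cv2.imwrite('pics/s3.png',cv2.resize(im,None,fx=3,fy=3))
E
```

```text
time_s: 3.9
eef_pos: [448.6, -365.7, 105.9]
ee_rot: [2.806, 1.409, 0.001]
ft_force: [0.9, -0.2, -0.0]
width: -0.2
grip_force: 0.0
pad in tool, less tip [ 0.43678618 -2.01682733 20.89975203] [ 0.85429612 -0.22601901 -0.04816462]
```

View pics/s3.png

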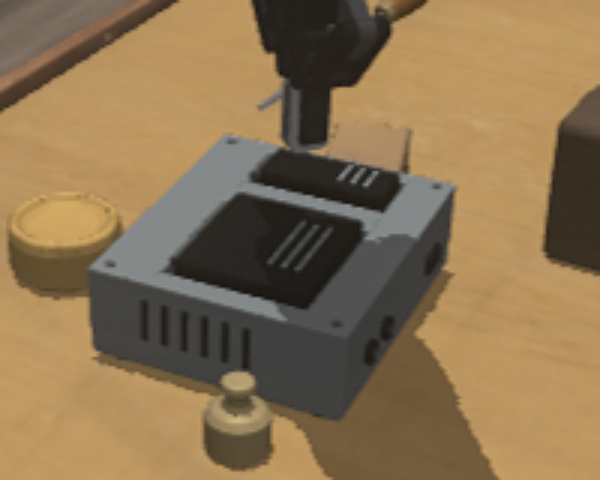

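The side crop shows the closed tips at crop (305,148), which is full-frame (342,189). That is higher than I'd expect for a 20 mm gap, so I'll check it by projection in both views.

```bash
cat >> h.py <<'E'
def proj(c,p):
    q=R.from_rotvec(c['rotation']).as_matrix().T@(np.array(p)-c['origin'])
    return np.array([c['cx']+c['fx']*q[0]/-q[2],c['cy']-c['fy']*q[1]/-q[2]])
E
python3 - <<'E'
from h import *
s=status.read_state();T=R.from_rotvec(s['ee_rot']).as_matrix();tip=s['eef_pos']+17*T[:,2]
for n in('side','top','wrist'):
    c=camera_info(n);print(n,'tip',proj(c,tip),'pad',proj(c,[447.3,-364.2,68]),'tcp',proj(c,s['eef_pos']))
a=read_camera('top')[180:340,200:400,::-1];b=read_camera('wrist')[...,::-1]
cv2.imwrite('pics/c4.png',np.hstack([cv2.resize(np.ascontiguousarray(a),(400,320)),cv2.resize(np.ascontiguousarray(b),(400,320))]))
E
```

```text
side tip [340.12852079 208.0784623 ] pad [339.896206   220.33578387] tcp [340.58343569 198.86450637]
top tip [276.83577504 281.9943722 ] pad [275.01613156 283.58262584] tcp [277.33362481 281.50505494]
wrist tip [276.32028241 241.85353594] pad [272.45206753 227.80810349] tcp [276.21735947 254.33562966]
```

View pics/c4.png

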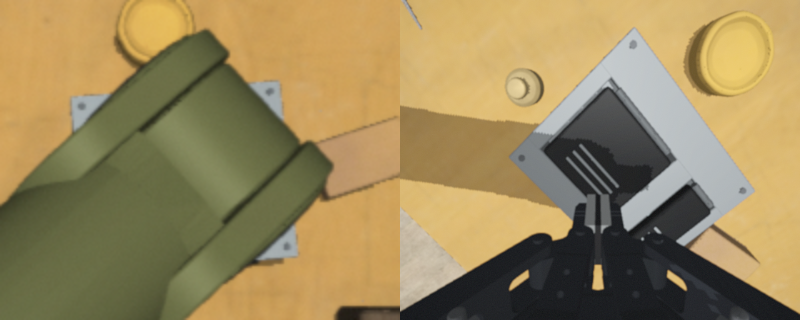

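Run:
```python
from h import *
s=status.read_state();T=R.from_rotvec(s['ee_rot']).as_matrix();e=s['eef_pos']
cw=camera_info('wrist');cs=camera_info('side')
for wp in((277,256),(277,250)):
  for sp in((342,189),(344,188)):
    X,g=cross(cw,wp,cs,sp);print(X.round(1),'gap',g.round(1),'in tool',(T.T@(X-e)).round(1))
print(e,cw['origin'],T.T@(cw['origin']-e),s['time_s'],s['width'])
cv2.imwrite('pics/s5.png',cv2.resize(np.ascontiguousarray(read_camera('side')[150:250,280:400,::-1]),None,fx=5,fy=5,interpolation=cv2.INTER_NEAREST))
```

```text
[ 449.9 -363.9  123.3] gap 7.7 in tool [  2.6  -0.3 -16.5]
[ 448.7 -364.8  124.1] gap 11.2 in tool [  1.1  -0.7 -17.4]
[ 450.6 -362.4  123.2] gap 10.5 in tool [  4.2  -0.7 -16.5]
[ 449.4 -363.3  124.1] gap 14.0 in tool [  2.8  -1.1 -17.4]
[ 448.65775023 -366.20477235  106.73105998] [ 493.88425767 -305.47728476  271.2060351 ] [  75.82621686    0.57474628 -164.42425815] 4.05 -0.02591023895589931
```

View pics/s5.png

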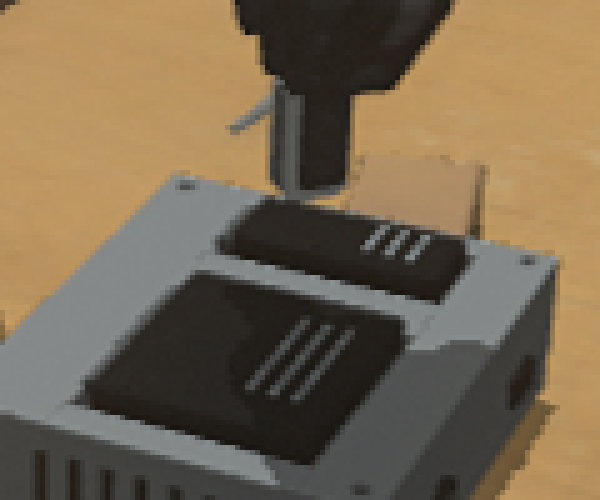

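The tips appear about 30 mm higher than the stated TCP implies. I'll check the wrist camera's height by its scale on the pack's screws.

Run:
```python
from h import *
ct=camera_info('top');cw=camera_info('wrist')
g=cv2.cvtColor(cv2.imread('pics/top0.png'),cv2.COLOR_BGR2GRAY)
w=cv2.cvtColor(read_camera('wrist'),cv2.COLOR_RGB2GRAY)
def dot(g,u,v,r):
    u,v=int(u),int(v);a=g[v-r:v+r+1,u-r:u+r+1].astype(float);k=np.clip(np.median(a)-15-a,0,None);y,x=np.mgrid[v-r:v+r+1,u-r:u+r+1]
    return np.array([(k*x).sum(),(k*y).sum()])/k.sum()
seen=[((633-400)*1.4,43*1.3125),((521-400)*1.4,157*1.3125),((743-400)*1.4,190*1.3125)]
tp=[(242,237),(246,311),(335,227)]
W=[];S=[]
for t,q in zip(tp,seen):
    a=dot(g,*t,5);P=onz(ct,*a,60);b=dot(w,*q,6);W.append(P);S.append(b);print(a,P.round(1),'pred',proj(cw,P).round(1),'seen',b.round(1))
W=np.array(W);S=np.array(S);Pp=np.array([proj(cw,p) for p in W])
d=lambda A:[np.linalg.norm(A[i]-A[j]).round(1) for i,j in((0,1),(0,2),(1,2))]
print(d(W),d(Pp),d(S))
```

```text
[240.40804598 232.83908046] [ 532.1 -304.5   60. ] pred [329.1  61.2] seen [325.3  58.1]
[243.9695122  311.63617886] [ 400.7 -313.8   60. ] pred [168.8 205. ] seen [170.3 207.1]
[334.79441624 225.21573604] [ 548.7 -465.6   60. ] pred [483.  252.3] seen [480.  249.7]
[np.float64(131.7), np.float64(161.9), np.float64(212.0)] [np.float64(215.4), np.float64(245.4), np.float64(317.8)] [np.float64(215.0), np.float64(246.3), np.float64(312.6)]
```

The wrist camera pose is sound, and both views put the real tips well short of the stated 17 mm. I'll descend slowly and go by the measured force, first to 18 mm, which is safe in either case.

```bash
python3 -m pendant '[[0,-0.001,0.006,0,0,0],[0,-0.001,0.012,0,0,0],[0,-0.001,0.018,0,0,0],[0,-0.001,0.018,0,0,0]]'; python3 -m pendant '[[0,0,0.001,0,0,0],[0,0,0.002,0,0,0],[0,0,0.003,0,0,0],[0,0,0.004,0,0,0],[0,0,0.005,0,0,0]]';python3 - <<'E'
from h import *
cs=camera_info('side');s=status.read_state();print(s['ft_force'],proj(cs,s['eef_pos']),s['eef_pos'])
cv2.imwrite('pics/s6.png',cv2.resize(np.ascontiguousarray(read_camera('side')[150:250,280:400,::-1]),None,fx=5,fy=5,interpolation=cv2.INTER_NEAREST))
E
```

```text
time_s: 4.55
eef_pos: [445.6, -364.1, 85.3]
ee_rot: [-2.807, -1.408, 0.002]
ft_force: [-0.0, -0.7, -0.2]
width: -0.1
grip_force: 0.0
time_s: 5.05
eef_pos: [446.5, -364.8, 81.6]
ee_rot: [2.808, 1.408, 0.0]
ft_force: [0.6, 0.1, -0.8]
width: -0.1
grip_force: 0.0
[ 0.57915077  0.13260858 -0.80727398] [340.8542013  213.09777492] [ 446.48716106 -364.77343535   81.642547  ]
```

View pics/s6.png

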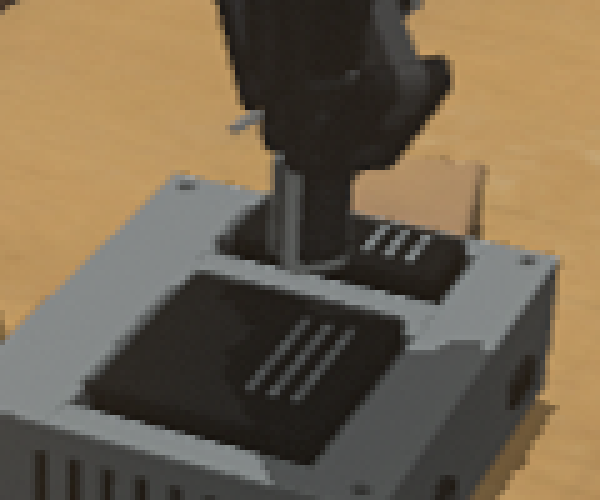

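There's no contact at the stated tip height of 65 mm. The tips are at about full-frame (342,205), roughly 27 mm above the pad at row 221. I'll continue gently.

```bash
python3 -m pendant '[[0,0,0.006,0,0,0],[0,0,0.011,0,0,0],[0,0,0.015,0,0,0],[0,0,0.018,0,0,0],[0,0,0.018,0,0,0]]'; python3 -m pendant '[[0,0,0.0015,0,0,0],[0,0,0.003,0,0,0],[0,0,0.003,0,0,0]]';python3 - <<'E'
from h import *
cs=camera_info('side');cw=camera_info('wrist');s=status.read_state();print(s['ft_force'],s['eef_pos'],'pad wrist',proj(cw,[447.3,-364.2,68]))
a=read_camera('side')[150:250,280:400,::-1];b=read_camera('wrist')[...,::-1]
cv2.imwrite('pics/c7.png',np.hstack([cv2.resize(np.ascontiguousarray(a),(360,300)),cv2.resize(np.ascontiguousarray(b),(400,300))]))
E
```

```text
time_s: 5.6
eef_pos: [446.0, -364.5, 63.0]
ee_rot: [-2.807, -1.408, 0.001]
ft_force: [1.0, -0.4, -0.3]
width: 0.1
grip_force: 0.0
time_s: 5.9
eef_pos: [446.4, -364.7, 60.5]
ee_rot: [-2.808, -1.408, 0.0]
ft_force: [-1.1, 0.0, -0.3]
width: -0.3
grip_force: 0.0
[-1.09200519  0.00197065 -0.25057172] [ 446.36284731 -364.69287626   60.49048841] pad wrist [277.03219227 258.91492735]
```

View pics/c7.png

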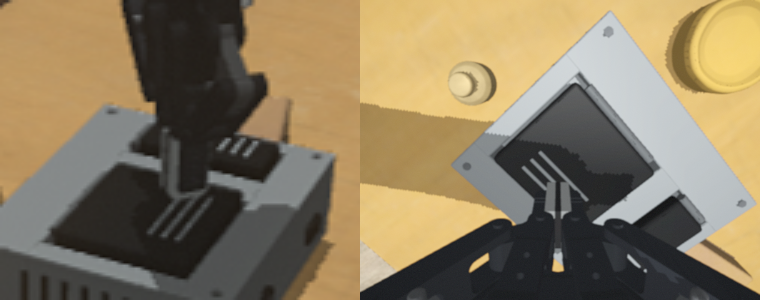

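Tips are at about full-frame (342,217) in the side view. In the wrist view they are over the ridges, with the pad predicted at combined (558,185) and the tips at (558,182). That leaves about 8 mm, so I'll creep at 1 mm per row.

```bash
python3 -m pendant '[[0,0,0.001,0,0,0],[0,0,0.002,0,0,0],[0,0,0.003,0,0,0],[0,0,0.004,0,0,0],[0,0,0.005,0,0,0],[0,0,0.006,0,0,0],[0,0,0.006,0,0,0]]'; python3 -m pendant '[[0,0,0.001,0,0,0],[0,0,0.002,0,0,0],[0,0,0.002,0,0,0]]'; python3 -m pendant '[[0,0,0.001,0,0,0],[0,0,0.002,0,0,0],[0,0,0.002,0,0,0]]'
```

```text
time_s: 6.7
eef_pos: [446.3, -364.6, 54.4]
ee_rot: [-2.808, -1.408, 0.0]
ft_force: [-0.3, 0.1, 0.0]
width: -0.3
grip_force: 0.0
time_s: 7.0
eef_pos: [446.3, -364.7, 52.5]
ee_rot: [-2.808, -1.408, 0.0]
ft_force: [-0.0, -0.1, 1.5]
width: -0.3
grip_force: 0.0
time_s: 7.3
eef_pos: [446.3, -364.6, 50.4]
ee_rot: [-2.808, -1.408, 0.0]
ft_force: [-0.4, 0.2, 0.8]
width: 0.2
grip_force: 0.0
```

```bash
python3 -m pendant '[[0,0,0.001,0,0,0],[0,0,0.002,0,0,0],[0,0,0.002,0,0,0]]'; python3 -m pendant '[[0,0,0.001,0,0,0],[0,0,0.002,0,0,0],[0,0,0.002,0,0,0]]'
```

```text
time_s: 7.6
eef_pos: [446.3, -364.6, 48.4]
ee_rot: [-2.808, -1.408, 0.0]
ft_force: [-0.0, 0.5, -0.5]
width: -0.2
grip_force: 0.0
time_s: 7.9
eef_pos: [446.5, -364.7, 46.6]
ee_rot: [2.808, 1.409, 0.0]
ft_force: [-0.7, 0.7, 0.4]
width: 0.2
grip_force: 0.2
```

```bash
python3 -m pendant '[[0,0,0.001,0,0,0],[0,0,0.002,0,0,0],[0,0,0.002,0,0,0]]'; python3 -m pendant '[[0,0,0.001,0,0,0],[0,0,0.002,0,0,0],[0,0,0.002,0,0,0]]'
python3 - <<'E'
from h import *
a=read_camera('side').astype(int);b=cv2.imread('pics/side0.png')[...,::-1].astype(int)
# side ridge/hatch edge movement: near edge profile of hatch lit left corner
for n,im in(('0',b),('now',a)):
    g=im.sum(2)//3
    print(n,[ (c,[int(v) for v in g[222:246:1,c]]) for c in(320,335)])
    m=np.zeros(g.shape,np.uint8);m[208:238,325:358]=(g[208:238,325:358]>95)*255
    k,l,st,ce=cv2.connectedComponentsWithStats(m)
    print([(st[i,4],ce[i].round(1)) for i in range(1,k) if st[i,4]>4])
E
```

```text
time_s: 8.2
eef_pos: [446.2, -364.8, 44.6]
ee_rot: [-2.808, -1.408, 0.0]
ft_force: [-0.5, 0.3, 1.8]
width: 0.1
grip_force: 0.9
time_s: 8.5
eef_pos: [446.1, -364.8, 42.4]
ee_rot: [-2.808, -1.408, 0.001]
ft_force: [-2.0, 0.2, 1.0]
width: -0.1
grip_force: 1.0
0 [(320, [35, 35, 36, 35, 34, 35, 35, 35, 34, 35, 33, 29, 26, 26, 22, 44, 120, 125, 125, 125, 129, 82, 58, 58]), (335, [53, 29, 29, 42, 88, 126, 112, 51, 33, 32, 34, 35, 34, 33, 32, 26, 26, 24, 21, 59, 120, 125, 124, 124])]
[(np.int32(46), array([350.7, 209.1])), (np.int32(25), array([335. , 220.4])), (np.int32(24), array([339.4, 221.6])), (np.int32(25), array([344.2, 222.4])), (np.int32(74), array([353.9, 233. ]))]
now [(320, [38, 39, 38, 38, 38, 37, 39, 37, 37, 38, 38, 36, 35, 27, 25, 47, 131, 136, 135, 136, 141, 90, 65, 64]), (335, [57, 67, 59, 30, 23, 25, 39, 68, 78, 50, 30, 27, 28, 28, 28, 26, 28, 29, 23, 44, 79, 83, 81, 82])]
[(np.int32(57), array([353.2, 210.8]))]
```

The ridge line at column 335 has dropped about 2.5 px (≈4 mm) and finger force is rising, so the hatch is going down. I'll go on to the stop.

```bash
python3 -m pendant '[[0,0,0.001,0,0,0],[0,0,0.002,0,0,0],[0,0,0.002,0,0,0]]'; python3 -m pendant '[[0,0,0.001,0,0,0],[0,0,0.0015,0,0,0],[0,0,0.0015,0,0,0]]';  python3 -m pendant '[[0,0,0.0005,0,0,0],[0,0,0.001,0,0,0],[0,0,0.001,0,0,0]]'
python3 - <<'E'
from h import *
g=read_camera('side').astype(int).sum(2)//3
print([int(v) for v in g[222:246,335]])
E
```

```text
time_s: 8.85
eef_pos: [446.2, -364.8, 40.4]
ee_rot: [-2.808, -1.408, 0.0]
ft_force: [-1.0, -0.3, 1.1]
width: 0.1
grip_force: 1.0
time_s: 9.15
eef_pos: [446.3, -364.8, 39.0]
ee_rot: [-2.808, -1.408, 0.0]
ft_force: [-2.1, -0.2, 3.1]
width: -0.1
grip_force: 1.2
time_s: 9.45
eef_pos: [446.4, -364.8, 38.5]
ee_rot: [-2.808, -1.408, -0.0]
ft_force: [-4.1, 0.6, 6.4]
width: -0.1
grip_force: 3.2
[60, 63, 63, 80, 64, 30, 25, 25, 33, 60, 83, 72, 37, 26, 28, 27, 29, 27, 27, 46, 79, 82, 81, 82]
```

At a force of 6 N the ridges have dropped 5 px (≈8 mm), so this is the hard stop. I'll lift off up and to the front, then wait.

```bash
python3 -m pendant '[[0,0,-0.02,0,0,0],[-0.004,-0.005,-0.06,0,0,0],[-0.012,-0.016,-0.1,0,0,0],[-0.02,-0.028,-0.14,0,0,0],[-0.03,-0.04,-0.18,0,0,0],[-0.036,-0.048,-0.21,0,0,0],[-0.036,-0.048,-0.21,0,0,0],[-0.036,-0.048,-0.21,0,0,0]]'
for i in 1 2 3; do python3 -m pendant '[[0,0,0,0,0,0],[0,0,0,0,0,0],[0,0,0,0,0,0],[0,0,0,0,0,0],[0,0,0,0,0,0],[0,0,0,0,0,0],[0,0,0,0,0,0],[0,0,0,0,0,0],[0,0,0,0,0,0],[0,0,0,0,0,0],[0,0,0,0,0,0],[0,0,0,0,0,0]]' | head -2; done
python3 - <<'E'
from h import *
a=read_camera('side')[120:300,220:420,::-1];b=read_camera('wrist')[...,::-1]
cv2.imwrite('pics/c8.png',np.hstack([cv2.resize(np.ascontiguousarray(a),(400,360)),cv2.resize(np.ascontiguousarray(b),(400,360))]))
E
```

```text
time_s: 10.3
eef_pos: [387.3, -364.6, 248.4]
ee_rot: [2.807, 1.409, 0.004]
ft_force: [0.3, -0.9, 0.1]
width: -0.1
grip_force: 0.0
time_s: 11.5
eef_pos: [386.4, -364.9, 248.1]
time_s: 12.7
eef_pos: [386.4, -364.9, 248.1]
time_s: 13.9
eef_pos: [386.4, -364.9, 248.1]
```

View pics/c8.png

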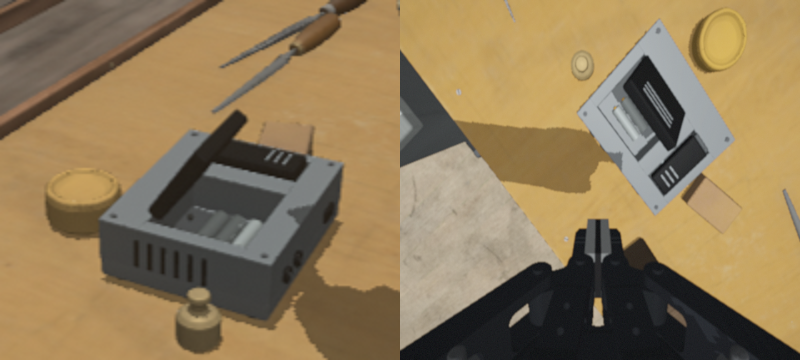

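The hatch stands open, from crop (155,215) to (240,115) in the side view, with the batteries visible. The fuse door is shut and the neighbours are in place. I'll wait a little longer, then hand in.

```bash
for i in 1 2; do python3 -m pendant '[[0,0,0,0,0,0],[0,0,0,0,0,0],[0,0,0,0,0,0],[0,0,0,0,0,0],[0,0,0,0,0,0],[0,0,0,0,0,0],[0,0,0,0,0,0],[0,0,0,0,0,0],[0,0,0,0,0,0],[0,0,0,0,0,0],[0,0,0,0,0,0],[0,0,0,0,0,0]]' | head -1; done; python3 -c "
from rig import workorder;print(workorder.job_done())"
```

```text
time_s: 15.2
time_s: 16.4
the job is handed in; nothing more can be done
None
```

The battery hatch was pressed once to its stop, popped up and stayed open untouched, and the job is handed in; the last picture showed the fuse door shut and the pack and the things beside it in place (no verdict was returned).

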